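# Set up a vial and its colour filter on the filter unit

## Robot

A 6-joint arm with a two-finger parallel gripper is mounted at the origin on a cart in front of the work surface, level with it; the furniture and walls round the work are solid. World frame = base frame: x ahead of the robot, y to its left, z up, the work surface at z = 0. Lengths are in m, angles in rad, forces in N, time in s.
With the tool pointing down it reaches from about 0.35 to 0.775 m from the base axis. Payload 7.3 kg.
Tool frame: the origin (TCP) lies at the very end of the fingers, on their centre line; the grasp point (between the pads) lies 19 mm behind it; z points along the fingers, x is the direction in which the jaws open and shut, and the axes are right-handed (so a half turn about z gives the same grasp; the last joint's range is limited). The gripper opens to 92 mm and grips with 3 to 60 N. Pads are 19 mm wide; open, the fingers measure 130 mm over their backs; the gripper's body (75 mm by 190 mm) begins 47 mm behind the grasp point.
Start: joints at [-1.345, 0.342, 1.524, -0, 1.275, -0.146], TCP at [0.191, -0.489, 0.204] pointing down, gripper open.
Joint ranges: [-2.53, 2.53], [-0.77, 2.02], [0.04, 2.7], [-1, 4.14], [0.28, 2.66], [-3.11, 3.11]. Speed limits (rad/s): [2.57, 2.57, 3.14, 3.14, 3.14, 3.14].

## Interface

Orientations are given as [roll, pitch, yaw] about the fixed x, y, z axes, in that order (R = Rz(yaw) Ry(pitch) Rx(roll)).
In Python, from cell import robot, read_camera, nets gives the robot as it stands. The module is installed in compiled form; this text tells all that it offers.
- The arm moves only by the tool carry_out, never from a script. Its arguments are lists of equal length, an entry for each row: "translation": the shift along the tool's x, y, z in m, a list of three; "turn": the turn, a rotation vector about the tool's x, y, z in rad, a list of three; "gripper": the gripper's target within -1 to 1 (shut at 1, half-way at 0, fully open at -1). A call has 1 to 10 rows; each row shifts and turns the commanded pose from where the row before left it, along the tool's axes as they then stand; what a row does not reach is not made up. A row lasts 1/10 s, in which the tool goes at most 50 mm and 8.59 degrees, less where a joint would pass 70% of its speed; a pose out of reach is approached as far as the arm can. A call with a gripper value outside its range is refused whole. The fingers move at their own pace and stop on an object; "squeeze" is the grip in N (left out, the last holds). Time passes only in rows, so rows that do not move let the fingers close. It gives the time, the measured TCP pose, the force and the opening at its end, in the units of the state.
- robot.observe(): the state, without advancing time (a new reading comes with each control period).
- read_camera(name): name is "scene" or "side" or "wrist"; returns a dict with "img" (400x640x3 uint8, red, green, blue), "fx", "fy", "cx", "cy" (pixels), "distortion" ([k1, k2, p1, p2, k3] as OpenCV has them; the pictures are not rectified), "world_from_camera" (4x4, takes a point from camera to world coordinates). Camera axes: x right, y down, z forward; pixel columns grow to the right and rows downward; lengths in m; the calibration is good to about 2 mm. A picture is of the moment at which its call begins. There is no depth.
- robot.hand_in(): hands the job in, once; it reports no verdict.
Trained networks look in a picture, given as the dict that the camera call returned (one of the last four; its "shot" number tells which), for a name from the list of things; names that differ only in an ending like _2 or _b are one class to them, and where a whole thing is asked for, a point or a joint stands for the part that bears it (a point fixed in the world has none). Each returns a list of dicts, best first, with "score" (0 to 1); they miss things now and then, are a little off and sometimes report something else, mostly with a low value. They report only what shows in the picture. A call takes as long as a camera call. They do not tell look-alikes from the thing itself.
- nets.regions_of(picture, name): "region" (400x640 bool, what is visible of it) and "pixel" ([column, row] in pixels, amid what is visible of it).
- nets.tip_of(picture, name): "pixel" ([column, row] in pixels: a listed point, or the origin of a listed thing).
The state is a dict: "time": time; "qpos": joint angles; "qvel": joint speeds; "joint_efforts": joint torques, N m; "tool_pos": TCP position; "tool_rot": TCP orientation; "contact_force": force on the tool from outside, world axes, zero at the start; "torque": the same for the moment, N m; "opening": finger opening in m.
Only numpy, scipy, OpenCV 4.12 (cv2) and the standard library are available. Lean on these libraries where they do the work, as an engineer would, in place of code of your own. Each camera call takes 0.05 s, during which the arm holds its last target. There are 200 camera calls.

## Task

Stand the black-capped vial upright on the white disc of the filter unit's sample stage, all of its foot on the disc, and then turn the selector by its black grip so that the orange pointer points at the middle of the green lens, going the shorter way round from where it stands. Never tip the vial over, and leave the white-capped vials, the amber bottle and the dish where they are.

Things in the scene. Friction and masses are not known exactly. Their poses are not given: they have to be found in the camera images.
- filter_unit: white round instrument fixed to the bench (it stands elsewhere and turned otherwise in each run): housing 144 mm in diameter, 50 mm high, on a grey foot plate; origin on the housing's axis (also the selector's axis) at bench level, z up. The black sample stage stands toward its -y, 130 mm from the axis; at selector reading 0 the pointer points to its -x
- stage (a point): centre of the top of the white stage disc, 40 mm in diameter, 20 mm above the bench, on a black pedestal 56 mm in diameter; axes as the filter unit's
- selector (a joint): reading of the selector, rad; endless, no stops or detents, stays where it is left (friction about 0.06 N m). Positive is counterclockwise seen from above. Starts between -0.35 and 0.35. At reading q the pointer points to the unit's (-cos q, -sin q)
- selector_grip (a point): on the selector's axis at mid-height of its grip, 79 mm above the bench; the black bar grip is 46 mm long (along the pointer, this point's x axis), 12 mm wide (its y axis) and spans heights 59 to 91 mm above the bench; below it is a 50 mm disc, and the lenses reach up to 56 mm above the bench. Site and axes turn with the selector; its -x is where the pointer points
- pointer_aim (a point): the point that the orange pointer points at: 54 mm from the selector's axis along the pointer, on the circle of the lens centres, 54 mm above the bench; turns with the selector
- lens_green: fixed round green filter lens, 18 mm across in a 22 mm steel bezel, on the rim of the filter unit's top, its centre 54 mm from the selector's axis; origin at its underside on the unit's top, it rises 6 mm. The four lenses (green, red, blue, yellow) sit at the four selector readings +1.309, -1.309, +2.269, -2.269 rad; which colour is where changes. This is the target
- lens_red: the red lens, otherwise as the green one
- lens_blue: the blue lens, otherwise as the green one
- lens_yellow: the yellow lens, otherwise as the green one
- vial_black: loose clear vial with brown content and black cap, 27 mm in diameter, 62 mm high, 20 to 40 g, standing on the bench; origin at the centre of its underside, z up along its axis
- vial_white_a: loose vial of the same size with a white cap, to be left alone; origin at the centre of its underside
- vial_white_b: another loose white-capped vial of the same size, to be left alone; origin at the centre of its underside
- bottle: loose amber bottle, 60 mm in diameter, 120 mm high, to be left alone; origin at the centre of its underside
- dish: loose round tan petri dish, 88 mm in diameter, 16 mm high, to be left alone; origin at the centre of its underside
There are look-alikes about, which are no part of the job. What is shaped like the vial_black but blue is not meant.

How it is judged:
On the way, in this order (a step that is already met when the one before it is completed fails the run):
1. the black-capped vial stands released on the white stage disc (horizontal distance between vial_black and stage below 0.009 m and z of vial_black in the frame of stage between -0.004 and 0.004 m and angle between vial_black's own z axis and vertical below 0.1 rad and linear speed of vial_black below 0.02 m/s and contact force between the fingers and vial_black below 0.1 N), for 0.2 s.
2. the selector's pointer is on the green lens (horizontal distance between pointer_aim and lens_green below 0.008 m and velocity of joint selector between -0.05 and 0.05 rad/s), for 0.2 s.
At the end, for the whole second after the job is handed in: The black-capped vial stands released, still and upright on the stage disc (within 9 mm of its centre, tilt under 0.1 rad) and the selector rests with its pointer's aim point within 8 mm of the green lens's centre (all of step 1 and all of step 2); the robot touches nothing.
It fails at once if the selector is turned the longer way: over 0.8 rad to the side of the rest position away from the green lens ((y of lens_green in the frame of filter_unit below 0 m and value of joint selector below -0.8 rad) or (y of lens_green in the frame of filter_unit above 0 m and value of joint selector above 0.8 rad)).
It fails at once if the selector passes round the back (beyond 2.75 rad either way) (value of joint selector above 2.75 rad or value of joint selector below -2.75 rad).
It fails at once if the black-capped vial is tipped over (beyond 0.8 rad) (angle between vial_black's own z axis and vertical above 0.8 rad).
It fails at once if a white-capped vial, the amber bottle or the dish is moved by over 30 mm, or one of the vials or the bottle is tipped (distance of any of vial_white_a, vial_white_b, bottle, dish from where it was at the start of the episode above 0.03 m or angle between any of vial_white_a, vial_white_b, bottle's own z axis and vertical above 0.4 rad).
It also fails if it takes over 61 s, if anything falls off the work surface, if the arm or the gripper's body presses on something with over 40 N, if the wrist force passes 120 N, or if a joint passes its speed limit or range.

## Working session

There is one attempt and no reset: what is moved stays moved. The work goes in short steps, Python scripts to look and compute and a tool call to move; the robot and the scene stay as the last step left them, time stands still between calls to the robot, and variables do not carry over. Pictures are saved under pics/ and viewed, about 8 in all and at most 12, crops included, and the job is handed in when it is done.

Besides the shell and the picture viewer there is one more tool, called by a JSON object that holds its "fn" and its "kwargs", one argument or row to a line. carry_out: Moves the arm, as the interface text tells. Its arguments: {"type":"object","properties":{"translation":{"type":"array","items":{"type":"array","items":{"type":"number"}}},"turn":{"type":"array","items":{"type":"array","items":{"type":"number"}}},"gripper":{"type":"array","items":{"type":"number"}},"squeeze":{"type":"number"}},"required":["translation","turn","gripper"]}

```bash
mkdir -p pics; cat > h.py <<'E'
import numpy as np, cv2
from cell import robot, read_camera, nets
def ray(p,px):
    K=np.array([[p['fx'],0,p['cx']],[0,p['fy'],p['cy']],[0,0,1.]])
    u=cv2.undistortPoints(np.array([[px]],float),K,np.array(p['distortion'],float))[0,0]
    T=np.array(p['world_from_camera']); return T[:3,3],T[:3,:3]@np.array([u[0],u[1],1])
def at_z(p,px,z):
    o,d=ray(p,px); return o+d*(z-o[2])/d[2]
def proj(p,X):
    K=np.array([[p['fx'],0,p['cx']],[0,p['fy'],p['cy']],[0,0,1.]])
    T=np.linalg.inv(np.array(p['world_from_camera']))
    return cv2.projectPoints(np.array([X],float),cv2.Rodrigues(T[:3,:3])[0],T[:3,3],K,np.array(p['distortion'],float))[0][0,0]
def save(p,n): cv2.imwrite('pics/'+n,p['img'][:,:,::-1])
Z=dict(filter_unit=0,stage=.02,selector_grip=.079,pointer_aim=.054,lens_green=.05,lens_red=.05,lens_blue=.05,lens_yellow=.05,vial_black=0,vial_white_a=0,bottle=0,dish=0)
def look(c,names=None):
    p=read_camera(c)
    for n in names or Z:
        for r in nets.tip_of(p,n)[:4]:
            if r['score']>.2: print(c,n,round(r['score'],2),np.round(r['pixel']),np.round(at_z(p,r['pixel'],Z[n]),3)[:2])
    return p
E
python3 - <<'E'
from h import *
ps=[look(c) for c in('scene','side')]
cv2.imwrite('pics/a.png',ps[0]['img'][:,:,::-1]);save(ps[1],'b.png')
print(robot.observe())
for p in ps: print(np.round(p['world_from_camera'],2))
E
```

```text
scene filter_unit 0.68 [274. 244.] [0.575 0.056]
scene filter_unit 0.33 [375. 209.] [ 0.444 -0.266]
scene filter_unit 0.21 [275. 219.] [ 0.653 -0.039]
scene stage 0.82 [297. 214.] [ 0.6   -0.078]
scene selector_grip 0.77 [275. 218.] [0.574 0.044]
scene pointer_aim 0.62 [289. 238.] [0.509 0.067]
scene lens_green 0.48 [286. 220.] [0.573 0.001]
scene lens_red 0.46 [272. 239.] [0.545 0.093]
scene lens_yellow 0.57 [257. 233.] [0.595 0.097]
scene vial_black 0.57 [386. 182.] [ 0.505 -0.431]
scene vial_black 0.55 [358. 176.] [ 0.603 -0.411]
scene vial_black 0.52 [376. 186.] [ 0.516 -0.387]
scene vial_white_a 0.56 [377. 209.] [ 0.439 -0.267]
scene vial_white_a 0.45 [347. 196.] [ 0.559 -0.281]
scene vial_white_a 0.24 [298. 213.] [ 0.619 -0.105]
scene bottle 0.55 [317. 182.] [ 0.692 -0.295]
scene bottle 0.46 [376. 188.] [ 0.509 -0.374]
scene dish 0.93 [276. 291.] [0.44  0.199]
side filter_unit 0.89 [311. 206.] [0.572 0.061]
side filter_unit 0.25 [328. 196.] [0.644 0.105]
side stage 0.78 [336. 226.] [ 0.594 -0.088]
side stage 0.47 [345. 317.] [ 0.498 -0.388]
side selector_grip 0.66 [311. 182.] [
[... 864 characters left out ...]
 0.00044813, -0.0013082 , -0.0013984 ,
        0.00244681]), 'joint_efforts': array([ 1.16763663e-04, -4.31140208e+01, -2.44480026e+01,  7.16201984e-02,
        4.82653454e-02,  1.95312344e-05]), 'tool_pos': array([ 0.19073796, -0.48912039,  0.20402308]), 'tool_rot': array([ 3.14156950e+00, -3.62593535e-05, -1.19901731e+00]), 'contact_force': array([ 0.0054585 ,  0.06387299, -0.15179535]), 'torque': array([ 0.03183423, -0.02487554, -0.01674455]), 'opening': 0.09192720403628064}
[[-0.8  -0.31  0.52 -0.19]
 [-0.61  0.42 -0.67  0.85]
 [-0.01 -0.85 -0.52  0.8 ]
 [ 0.    0.    0.    1.  ]]
[[ 0.95 -0.16  0.28  0.29]
 [-0.33 -0.48  0.82 -0.85]
 [ 0.   -0.86 -0.51  0.56]
 [ 0.    0.    0.    1.  ]]
```

View pics/a.png

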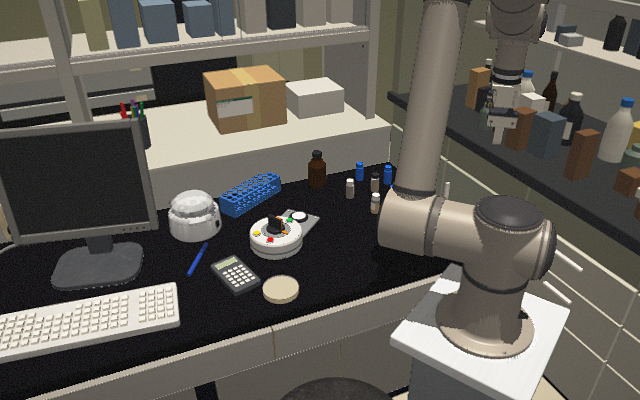

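View pics/b.png

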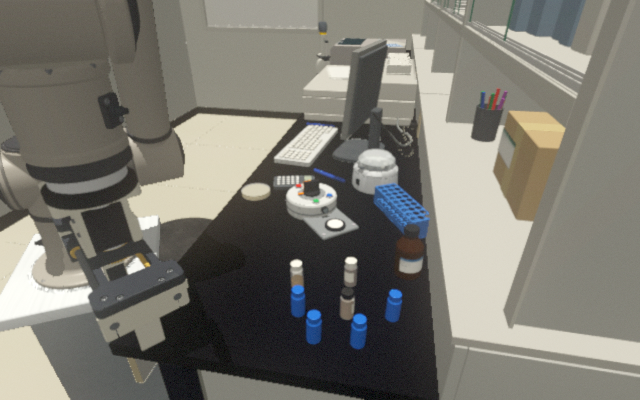

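The black-capped vial is at side (346,304), with a base near (0.51,-0.38). The look-alikes are blue ones at side (298,302), (313,327), (358,331) and (394,306). The white caps are at (297,270) and (350,268). Only (346,304) has a black cap and brown content. I'll move above it and confirm that in a crop.

{"fn": "carry_out", "kwargs": {
  "translation": [
    [0.002, -0.034, 0],
    [0.002, -0.034, 0],
    [0.002, -0.034, 0],
    [0.002, -0.034, 0],
    [0.002, -0.034, 0],
    [0.002, -0.034, 0],
    [0.001, -0.034, 0],
    [0.001, -0.034, 0],
    [0, -0.034, 0],
    [0, 0, 0]
  ],
  "turn": [
    [0, 0, 0],
    [0, 0, 0],
    [0, 0, 0],
    [0, 0, 0],
    [0, 0, 0],
    [0, 0, 0],
    [0, 0, 0],
    [0, 0, 0],
    [0, 0, 0],
    [0, 0, 0]
  ],
  "gripper": [-1, -1, -1, -1, -1, -1, -1, -1, -1, -1]
}}

```text
time: 2.3
tool_pos: [0.4843, -0.3889, 0.2035]
tool_rot: [-3.14, 0.0, -1.195]
contact_force: [-0.6, 0.6, 0.4]
opening: 0.0916
```

```bash
python3 - <<'E'
from h import *
p=look('wrist',['vial_black','vial_white_a','bottle'])
print(np.round(p['world_from_camera'],3), robot.observe()['tool_pos'],robot.observe()['tool_rot'])
q=read_camera('side')['img'][250:360,270:430]
a=cv2.resize(q,(640,440),interpolation=cv2.INTER_CUBIC)
b=cv2.resize(p['img'],(256,160))
save(p,'w1.png'); cv2.imwrite('pics/c1.png',a[:,:,::-1])
E
```

```text
wrist vial_black 0.84 [360. 167.] [ 0.503 -0.433]
wrist vial_black 0.8 [245. 199.] [ 0.421 -0.327]
wrist vial_black 0.79 [304. 138.] [ 0.509 -0.365]
wrist vial_black 0.74 [364.  73.] [ 0.594 -0.399]
wrist vial_white_a 0.91 [187. 161.] [ 0.439 -0.254]
wrist vial_white_a 0.76 [242.  71.] [ 0.549 -0.281]
[[ 0.367 -0.896 -0.249  0.551]
 [-0.93  -0.354 -0.098 -0.362]
 [-0.     0.267 -0.964  0.385]
 [ 0.     0.     0.     1.   ]] [ 0.48012531 -0.39138967  0.2039427 ] [ 3.14105513e+00  1.91979642e-04 -1.19959778e+00]
```

View pics/w1.png

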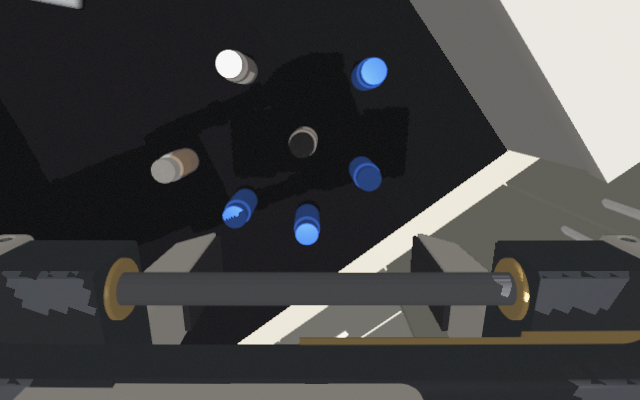

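View pics/c1.png

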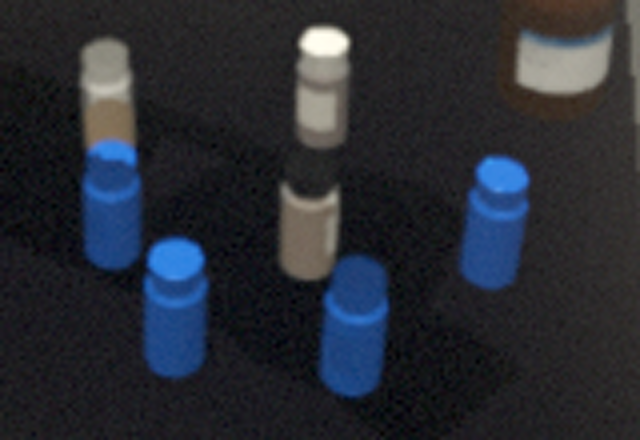

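The enlarged crop and the wrist view agree. The black cap is at wrist (303,143), surrounded by blue look-alikes at (366,175), (372,73), (307,225) and (238,210), with white caps at (230,66) and (175,165). I'll turn to a clear jaw axis at yaw of about -0.95 and measure the cap.

```bash
cat >> h.py <<'E'
def to_tool(tgt):
    s=robot.observe(); y=s['tool_rot'][2]; d=np.array(tgt)-s['tool_pos']; c,n=np.cos(y),np.sin(y)
    return np.round([d[0]*c+d[1]*n, d[0]*n-d[1]*c, -d[2]],4), np.round(s['tool_pos'],4), np.round(s['tool_rot'],4)
def both(n,z):
    "triangulate nets region centre / tips by two cams"
E
python3 - <<'E'
from h import *
p=read_camera('wrist')
print(at_z(p,(302,146),.062))
for r in nets.regions_of(p,'vial_black')[:5]:
    ys,xs=np.where(r['region']); print(r['score'],r['pixel'],xs.min(),xs.max(),ys.min(),ys.max(),p['img'][r['region']].mean(0))
    print(at_z(p,r['pixel'],.04))
print(to_tool([.511,-.366,.11]))
E
```

```text
[ 0.50412183 -0.36814685  0.062     ]
0.98 [365.9, 65.4] 350 384 50 84 [ 83.1222467  132.63876652 204.42621145]
[ 0.59160199 -0.39701266  0.04      ]
0.97 [240.5, 205.3] 222 256 185 224 [ 55.98850575  90.4200627  152.89550679]
[ 0.4221031  -0.33113202  0.04      ]
0.96 [300.3, 137.1] 288 316 122 152 [58.00987306 56.13399154 55.30888575]
[ 0.50864361 -0.36378681  0.04      ]
0.78 [362.7, 167.0] 349 380 152 185 [ 40.53448276  66.81403941 123.92364532]
[ 0.50355171 -0.43158737  0.04      ]
0.63 [307.4, 222.0] 294 319 200 239 [ 70.54631829 112.8064133  180.31828979]
[ 0.4299712  -0.40109623  0.04      ]
(array([-0.0127, -0.0382,  0.0942]), array([ 0.48  , -0.3917,  0.2042]), array([ 3.1415e+00, -2.0000e-04, -1.2004e+00]))
```

{"fn": "carry_out", "kwargs": {
  "translation": [
    [-0.007, -0.017, 0.03],
    [-0.007, -0.0175, 0.03],
    [0, 0, 0.034],
    [0, 0, 0],
    [0, 0, 0]
  ],
  "turn": [
    [0, 0, 0],
    [0, 0, 0],
    [0, 0, -0.125],
    [0, 0, -0.125],
    [0, 0, 0]
  ],
  "gripper": [-0.6, -0.6, -0.6, -0.6, -0.6]
}}

```text
time: 3.15
tool_pos: [0.5071, -0.3655, 0.1091]
tool_rot: [3.141, 0.002, -0.949]
contact_force: [0.5, -0.4, -1.1]
opening: 0.0734
```

```bash
python3 - <<'E'
from h import *
p=look('wrist',['vial_black']); save(p,'w2.png')
for r in nets.regions_of(p,'vial_black')[:5]:
    ys,xs=np.where(r['region']); print(r['score'],r['pixel'],xs.min(),xs.max(),ys.min(),ys.max(),p['img'][r['region']].mean(0))
print(to_tool([.507,-.366,.022]), proj(p,[.507,-.366,.062]))
E
```

```text
wrist vial_black 0.9 [300. 280.] [ 0.428 -0.403]
wrist vial_black 0.82 [413. 128.] [ 0.593 -0.399]
wrist vial_black 0.72 [315. 186.] [ 0.508 -0.364]
wrist vial_black 0.61 [227. 242.] [ 0.421 -0.33 ]
0.93 [425.7, 131.7] 396 453 114 155 [103.55226209 160.30057202 230.69890796]
0.92 [318.1, 195.4] 300 336 172 222 [126.02892834 122.16239316 119.95332018]
0.71 [222.6, 233.6] 210 233 229 238 [ 90.79844961 130.37984496 216.17054264]
0.65 [377.3, 244.9] 362 394 224 271 [ 95.83056478 148.51245847 222.36046512]
0.55 [294.8, 315.2] 279 311 264 328 [135.16094675 207.19289941 235.45325444]
(array([-0.0009,  0.0007,  0.0891]), array([ 0.5081, -0.3663,  0.1111]), array([-3.1412e+00, -2.1000e-03, -9.5280e-01])) [317.15467764 210.46175889]
```

View pics/w2.png

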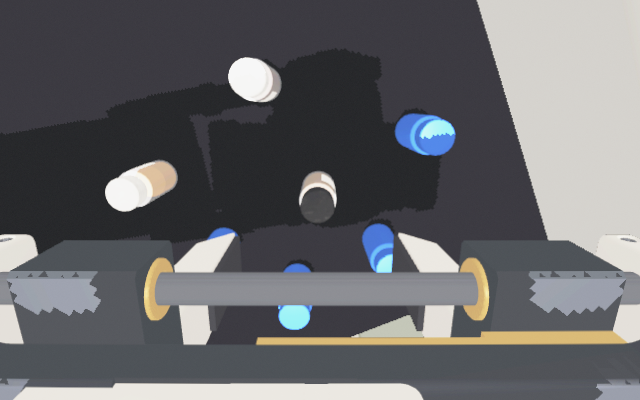

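The black cap is at (318,206), centred between the fingers, and the predicted pixel is (317,210). I'll descend and grip.

{"fn": "carry_out", "kwargs": {
  "translation": [
    [0, -0.001, 0.03],
    [0, 0, 0.03],
    [0, 0, 0.02],
    [0, 0, 0.009],
    [0, 0, 0],
    [0, 0, 0],
    [0, 0, 0],
    [0, 0, 0],
    [0, 0, 0],
    [0, 0, 0]
  ],
  "turn": [
    [0, 0, 0],
    [0, 0, 0],
    [0, 0, 0],
    [0, 0, 0],
    [0, 0, 0],
    [0, 0, 0],
    [0, 0, 0],
    [0, 0, 0],
    [0, 0, 0],
    [0, 0, 0]
  ],
  "gripper": [-0.6, -0.6, -0.6, -0.6, -0.6, 0.6, 0.6, 0.6, 0.6, 0.6],
  "squeeze": 12
}}

```text
time: 4.3
tool_pos: [0.509, -0.365, 0.0214]
tool_rot: [-3.141, -0.001, -0.949]
contact_force: [0.0, -0.0, 0.6]
opening: 0.0382
```

{"fn": "carry_out", "kwargs": {
  "translation": [
    [0, 0, 0],
    [0, 0, 0],
    [0, 0, 0],
    [0, 0, 0]
  ],
  "turn": [
    [0, 0, 0],
    [0, 0, 0],
    [0, 0, 0],
    [0, 0, 0]
  ],
  "gripper": [1, 1, 1, 1]
}}

```text
time: 4.7
tool_pos: [0.5089, -0.365, 0.0211]
tool_rot: [3.142, -0.0, -0.949]
contact_force: [-0.1, -0.2, 0.7]
opening: 0.0248
```

{"fn": "carry_out", "kwargs": {
  "translation": [
    [0, 0, -0.02],
    [0, 0, -0.04],
    [0, 0, -0.04],
    [0, 0, -0.04],
    [0, 0, 0]
  ],
  "turn": [
    [0, 0, 0],
    [0, 0, 0],
    [0, 0, 0],
    [0, 0, 0],
    [0, 0, 0]
  ],
  "gripper": [1, 1, 1, 1, 1]
}}

```text
time: 5.2
tool_pos: [0.5112, -0.367, 0.1676]
tool_rot: [-3.139, -0.011, -0.949]
contact_force: [0.1, -0.7, -0.0]
opening: 0.0249
```

```bash
python3 - <<'E'
from h import *
for c in('scene','side'): look(c,['filter_unit','stage','selector_grip','pointer_aim','lens_green','lens_red','lens_blue','lens_yellow'])
print(to_tool([.597,-.073,.14]))
E
```

```text
scene filter_unit 0.98 [273. 244.] [0.575 0.057]
scene filter_unit 0.27 [270. 241.] [0.59  0.054]
scene stage 0.9 [296. 215.] [ 0.597 -0.071]
scene selector_grip 0.54 [278. 219.] [0.565 0.044]
scene pointer_aim 0.73 [291. 236.] [0.509 0.058]
scene lens_green 0.56 [289. 222.] [0.562 0.003]
scene lens_green 0.55 [348. 199.] [ 0.496 -0.194]
scene lens_red 0.42 [273. 242.] [0.533 0.103]
scene lens_yellow 0.62 [255. 233.] [0.599 0.1  ]
side filter_unit 0.71 [309. 205.] [0.571 0.073]
side stage 0.88 [335. 224.] [ 0.594 -0.08 ]
side selector_grip 0.61 [310. 186.] [0.566 0.042]
side lens_green 0.53 [316. 203.] [ 0.567 -0.008]
(array([-0.1859, -0.2417,  0.0211]), array([ 0.5088, -0.3649,  0.1611]), array([ 3.1416e+00, -1.0000e-04, -9.4900e-01]))
```

{"fn": "carry_out", "kwargs": {
  "translation": [
    [-0.017, -0.024, 0],
    [-0.017, -0.024, 0],
    [-0.017, -0.024, 0],
    [-0.017, -0.024, 0],
    [-0.017, -0.024, 0],
    [-0.017, -0.024, 0],
    [-0.017, -0.024, 0],
    [-0.017, -0.024, 0],
    [-0.017, -0.024, 0],
    [0, 0, 0]
  ],
  "turn": [
    [0, 0, 0],
    [0, 0, 0],
    [0, 0, 0],
    [0, 0, 0],
    [0, 0, 0],
    [0, 0, 0],
    [0, 0, 0],
    [0, 0, 0],
    [0, 0, 0],
    [0, 0, 0]
  ],
  "gripper": [1, 1, 1, 1, 1, 1, 1, 1, 1, 1]
}}

```text
time: 7.1
tool_pos: [0.5961, -0.1112, 0.1611]
tool_rot: [-3.141, 0.0, -0.945]
contact_force: [-0.2, 0.4, -0.1]
opening: 0.0251
```

{"fn": "carry_out", "kwargs": {
  "translation": [
    [0, 0, 0],
    [0, 0, 0],
    [0, 0, 0],
    [0, 0, 0],
    [0, 0, 0],
    [0, 0, 0],
    [0, 0, 0],
    [0, 0, 0],
    [0, 0, 0]
  ],
  "turn": [
    [0, 0, -0.12],
    [0, 0, -0.12],
    [0, 0, -0.12],
    [0, 0, -0.12],
    [0, 0, -0.12],
    [0, 0, -0.12],
    [0, 0, -0.12],
    [0, 0, -0.11],
    [0, 0, 0]
  ],
  "gripper": [1, 1, 1, 1, 1, 1, 1, 1, 1]
}}

```text
time: 8.0
tool_pos: [0.595, -0.1155, 0.1611]
tool_rot: [3.141, -0.0, 0.001]
contact_force: [0.2, -0.3, -0.2]
opening: 0.0249
```

```bash
python3 - <<'E'
from h import *
p=look('wrist',['filter_unit','stage','selector_grip','pointer_aim','lens_green','lens_red','lens_blue','lens_yellow','vial_black']); save(p,'w3.png')
print(to_tool([.596,-.075,.16]))
E
```

```text
wrist stage 0.66 [317. 138.] [ 0.595 -0.077]
wrist lens_green 0.86 [279.  44.] [ 0.566 -0.002]
wrist lens_red 0.72 [276. 324.] [ 0.557 -0.249]
wrist lens_blue 0.91 [342.  15.] [0.614 0.018]
wrist vial_black 0.98 [322. 220.] [ 0.601 -0.161]
(array([ 0.0008, -0.0397,  0.001 ]), array([ 0.5952, -0.1147,  0.161 ]), array([3.1415e+00, 0.0000e+00, 7.0000e-04]))
```

View pics/w3.png

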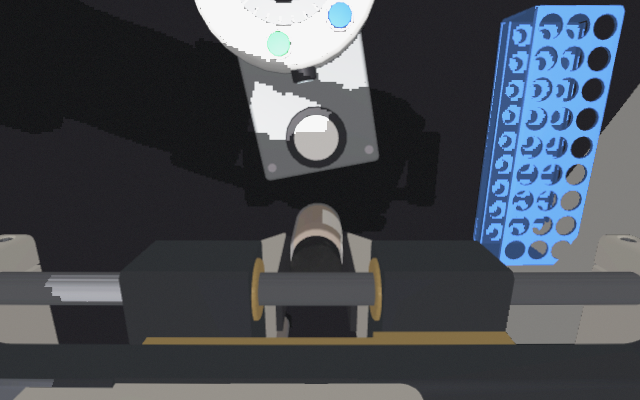

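The disc is at wrist (317,137) and matches the net's stage estimate. The held vial stands upright in the fingers. Next I'll check its offset from the TCP and fit the disc ellipse.

```bash
python3 - <<'E'
from h import *
p=read_camera('wrist'); s=robot.observe()['tool_pos']
g=p['img'].astype(int).min(2); m=(g>135).astype(np.uint8)
m[:104]=0;m[170:]=0;m[:,:285]=0;m[:,350:]=0
n,l,st,c=cv2.connectedComponentsWithStats(m); k=l[137,317]; print(st[k],c[k])
cs=cv2.findContours((l==k).astype(np.uint8),0,2)[0]; e=cv2.fitEllipse(max(cs,key=len)); print(e,at_z(p,e[0],.02), [at_z(p,e[0]+np.array(d),.02)[:2] for d in((-e[1][0]/2,0),(e[1][0]/2,0))])
r=nets.tip_of(p,'vial_black')[0]; print(at_z(p,r['pixel'],s[2]-.021)[:2]-s[:2])
for r in nets.regions_of(p,'vial_black')[:1]:
    R=r['region']; ys,xs=np.where(R); top=ys.min(); print(top, xs[ys==top].mean(), xs.min(),xs.max())
th=np.linspace(0,2*np.pi,73)
for dy in(-.004,-.002,0,.002,.004):
    q=np.array([proj(p,[s[0]+.0135*np.cos(t),s[1]+dy+.0135*np.sin(t),s[2]-.021]) for t in th]); print(dy,q.min(0),q.max(0))
E
```

```text
[ 294  116   44   45 1576] [315.33502538 137.89593909]
((315.3111572265625, 137.90594482421875), (43.192527770996094, 44.64891815185547), 161.9937744140625) [ 0.59421391 -0.07580384  0.02      ] [array([ 0.57471718, -0.07581221]), array([ 0.61370877, -0.07579147])]
[0.00056575 0.00013055]
204 317.5 290 343
-0.004 [294.27881723 208.30994579] [338.6434403  250.00254602]
-0.002 [294.22571823 205.10732368] [338.70153115 247.0098282 ]
0 [294.17238599 201.88839247] [338.75987913 244.00219638]
0.002 [294.11881926 198.65304328] [338.81848566 240.97955189]
0.004 [294.06501677 195.40116641] [338.87735214 237.94179533]
```

{"fn": "carry_out", "kwargs": {
  "translation": [
    [-0.001, -0.02, 0],
    [0, -0.019, 0],
    [0, 0, 0.02],
    [0, 0, 0.03],
    [0, 0, 0.03],
    [0, 0, 0.02],
    [0, 0, 0.012],
    [0, 0, 0.004],
    [0, 0, 0],
    [0, 0, 0]
  ],
  "turn": [
    [0, 0, 0],
    [0, 0, 0],
    [0, 0, 0],
    [0, 0, 0],
    [0, 0, 0],
    [0, 0, 0],
    [0, 0, 0],
    [0, 0, 0],
    [0, 0, 0],
    [0, 0, 0]
  ],
  "gripper": [1, 1, 1, 1, 1, 1, 1, 1, 1, 1]
}}

```text
time: 9.65
tool_pos: [0.595, -0.0759, 0.0461]
tool_rot: [3.141, -0.002, 0.001]
contact_force: [-0.2, -0.4, -0.4]
opening: 0.0247
```

```bash
python3 - <<'E'
from h import *
p=look('side',['stage','vial_black']); 
a=p['img'][170:250,270:400]; cv2.imwrite('pics/s4.png',cv2.resize(a,(780,480),interpolation=cv2.INTER_CUBIC)[:,:,::-1])
print(to_tool([.594,-.0755,.0415]), proj(p,[.594,-.076,.02]))
E
```

```text
side stage 0.94 [336. 225.] [ 0.594 -0.087]
side stage 0.52 [298. 187.] [0.562 0.157]
side vial_black 0.94 [297. 314.] [ 0.418 -0.331]
side vial_black 0.93 [392. 320.] [ 0.588 -0.407]
side vial_black 0.88 [312. 341.] [ 0.427 -0.403]
side vial_black 0.85 [357. 342.] [ 0.503 -0.432]
(array([-0.0009, -0.0004,  0.0046]), array([ 0.5949, -0.0759,  0.0461]), array([ 3.141e+00, -1.900e-03,  1.000e-03])) [334.16259728 223.29959006]
```

View pics/s4.png

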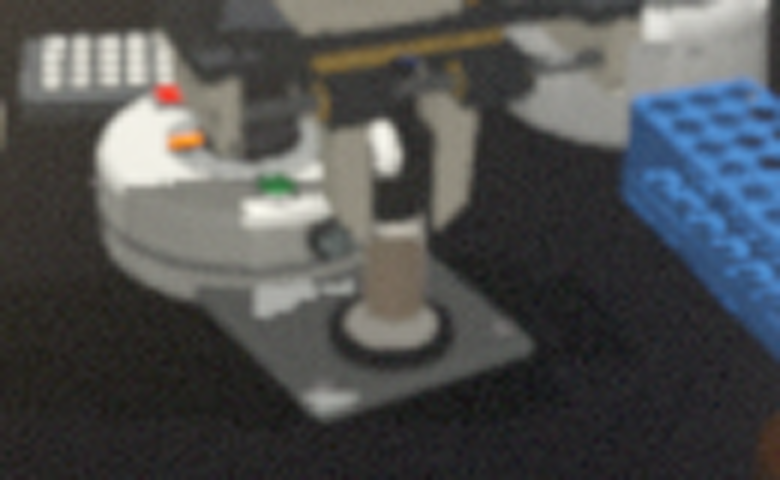

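The vial hangs a few mm above the disc, centred on it (crop (395,310) over disc centre (390,327)). I'll lower it and release.

{"fn": "carry_out", "kwargs": {
  "translation": [
    [-0.0005, 0, 0.002],
    [0, 0, 0.0015],
    [0, 0, 0.001],
    [0, 0, 0.0005],
    [0, 0, 0],
    [0, 0, 0]
  ],
  "turn": [
    [0, 0, 0],
    [0, 0, 0],
    [0, 0, 0],
    [0, 0, 0],
    [0, 0, 0],
    [0, 0, 0]
  ],
  "gripper": [1, 1, 1, 1, 1, 1]
}}

```text
time: 10.4
tool_pos: [0.594, -0.0757, 0.0409]
tool_rot: [3.141, -0.001, 0.001]
contact_force: [-1.7, 1.2, 7.3]
opening: 0.0247
```

{"fn": "carry_out", "kwargs": {
  "translation": [
    [0, 0, 0],
    [0, 0, 0],
    [0, 0, 0],
    [0, 0, 0],
    [0, 0, 0],
    [0, 0, 0],
    [0, 0, 0],
    [0, 0, 0]
  ],
  "turn": [
    [0, 0, 0],
    [0, 0, 0],
    [0, 0, 0],
    [0, 0, 0],
    [0, 0, 0],
    [0, 0, 0],
    [0, 0, 0],
    [0, 0, 0]
  ],
  "gripper": [-0.3, -0.3, -0.3, -0.3, -0.3, -0.3, -0.3, -0.3]
}}

```text
time: 11.2
tool_pos: [0.5937, -0.0757, 0.04]
tool_rot: [3.142, 0.0, 0.001]
contact_force: [0.1, -0.0, -0.0]
opening: 0.0601
```

{"fn": "carry_out", "kwargs": {
  "translation": [
    [0, 0, -0.01],
    [0, 0, -0.03],
    [0, 0, -0.04],
    [0, 0, -0.04],
    [0, -0.02, -0.03],
    [0, -0.02, 0],
    [0, 0, 0]
  ],
  "turn": [
    [0, 0, 0],
    [0, 0, 0],
    [0, 0, 0],
    [0, 0, 0],
    [0, 0, 0],
    [0, 0, 0],
    [0, 0, 0]
  ],
  "gripper": [-0.3, -0.3, -0.3, -0.3, -0.3, -0.3, -0.3]
}}

```text
time: 11.9
tool_pos: [0.5941, -0.0337, 0.1922]
tool_rot: [-3.142, -0.003, 0.003]
contact_force: [0.0, -0.1, -0.8]
opening: 0.0599
```

```bash
python3 - <<'E'
from h import *
N=['filter_unit','stage','selector_grip','pointer_aim','lens_green','lens_red','lens_blue','lens_yellow']
Z['vial_black']=.02
for c in ('scene','side','wrist'): p=look(c,N+['vial_black'])
save(p,'w5.png'); print(to_tool([.574,.056,.19]))
E
```

```text
scene stage 0.79 [296. 217.] [ 0.591 -0.062]
scene selector_grip 0.3 [346. 194.] [ 0.495 -0.176]
scene pointer_aim 0.7 [290. 236.] [0.51  0.058]
scene lens_green 0.6 [291. 220.] [ 0.561 -0.005]
scene lens_red 0.35 [268. 245.] [0.534 0.121]
scene lens_yellow 0.51 [254. 234.] [0.6   0.104]
scene vial_black 0.68 [355. 180.] [ 0.577 -0.355]
scene vial_black 0.62 [297. 212.] [ 0.605 -0.083]
scene vial_black 0.45 [393. 202.] [ 0.406 -0.304]
scene vial_black 0.41 [384. 182.] [ 0.49  -0.397]
side filter_unit 0.59 [310. 208.] [0.567 0.05 ]
side stage 0.97 [336. 226.] [ 0.593 -0.092]
side selector_grip 0.58 [310. 184.] [0.569 0.053]
side lens_green 0.56 [320. 203.] [ 0.577 -0.01 ]
side lens_red 0.51 [299. 188.] [0.546 0.09 ]
side lens_red 0.46 [350. 282.] [ 0.529 -0.332]
side lens_blue 0.37 [326. 196.] [0.605 0.022]
side vial_black 0.94 [297. 312.] [ 0.416 -0.344]
side vial_black 0.9 [390. 319.] [ 0.577 -0.419]
side vial_black 0.81 [356. 340.] [ 0.495 -0.444]
side vial_black 0.81 [312. 336.] [ 0.425 -0.41 ]
wrist filter_unit 0.79 [292.  82.] [0.569 0.053]
wrist stage 0.88 [319. 211.] [ 0.597 -0.075]
wrist selector_grip 0.85 [287.  82.] [0.57 0.05]
wrist selector_grip 0.48 [337. 120.] [0.61 0.02]
wrist lens_green 0.82 [285. 146.] [ 0.565 -0.004]
wrist lens_red 0.81 [259.  19.] [0.546 0.101]
wrist lens_red 0.53 [320. 210.] [ 0.598 -0.065]
wrist lens_blue 0.96 [338. 123.] [0.613 0.017]
wrist lens_yellow 0.86 [321.  19.] [0.597 0.101]
wrist vial_black 0.77 [318. 209.] [ 0.596 -0.073]
(array([-0.0196, -0.0917, -0.    ]), array([ 0.5937, -0.0357,  0.19  ]), array([3.1415e+00, 0.0000e+00, 1.0000e-03]))
```

View pics/w5.png

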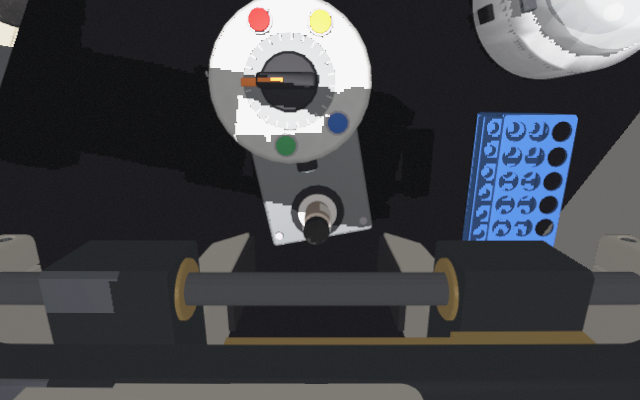

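The vial stands upright on the disc at (317,212). Green is at (286,145), red (259,19), yellow (320,20) and blue (338,123). The orange pointer tip is at (243,81), pointing left, so the shorter way is counterclockwise (+). I'll fit the unit's centre and yaw from the four lenses.

```bash
cat > fit.py <<'E'
from h import *
from scipy.optimize import least_squares
def fit(p,assign):
    P={}
    for n in ('green','red','blue','yellow'):
        for r in nets.regions_of(p,'lens_'+n)[:1]:
            if r['score']>.4:
                P[n]=at_z(p,r['pixel'],.056)[:2]
    f=lambda v:np.ravel([P[n]-(v[:2]-.054*np.array([np.cos(assign[n]+v[2]),np.sin(assign[n]+v[2])])) for n in P])
    s=least_squares(f,[.572,.054,.17]); return s.x,np.abs(s.fun).max(),P
A=dict(green=1.309,blue=2.269,yellow=-2.269,red=-1.309)
def pointer(p,cen,yaw,z=.054):
    h=cv2.cvtColor(p['img'],cv2.COLOR_RGB2HSV).astype(int)
    m=(h[...,0]>5)&(h[...,0]<17)&(h[...,1]>150)&(h[...,2]>70)
    ys,xs=np.where(m); W=np.array([at_z(p,(x,y),z)[:2]-cen for x,y in zip(xs,ys)])
    d=np.hypot(*W.T); k=(d>.027)&(d<.06); a=np.arctan2(-W[k,1],-W[k,0])
    a=np.angle(np.exp(1j*(a-yaw))); return k.sum(), np.median(a), d[k].min(), d[k].max()
E
python3 - <<'E'
from fit import *
for c in('wrist','side'):
    p=read_camera(c); x,e,P=fit(p,A); print(c,x,e,P); print(pointer(p,x[:2],x[2]))
c,s=np.cos(x[2]),np.sin(x[2])
E
```

```text
wrist [0.57043228 0.05227756 0.1866296 ] 0.0015348590135804835 {'green': array([ 0.56493543, -0.00199909]), 'red': array([0.54715703, 0.09940376]), 'blue': array([0.61267164, 0.01932747]), 'yellow': array([0.59771967, 0.10007369])}
(np.int64(121), np.float64(-0.17266133043718476), np.float64(0.027525134067225464), np.float64(0.041373350926029166))
side [ 0.51096223 -0.02902971  0.16444635] 2.596467929549817e-09 {'blue': array([ 0.55197895, -0.06415276])}
  return _methods._mean(a, axis=axis, dtype=dtype,
  ret = ret.dtype.type(ret / rcount)
Traceback (most recent call last):
  File "fit.py", line 17, in pointer
    a=np.angle(np.exp(1j*(a-yaw))); return k.sum(), np.median(a), d[k].min(), d[k].max()
                                                                  ~~~~~~~~^^
ValueError: zero-size array to reduction operation minimum which has no identity
```

The fit agrees with the stage: centre (0.5704, 0.0523), yaw 0.187, predicted stage (0.5946, -0.0754). The reading is about -0.17 and the target is +1.309, so the turn is about +1.48 rad. I'll go above the grip with the jaws across the bar.

{"fn": "carry_out", "kwargs": {
  "translation": [
    [-0.008, -0.03, 0],
    [-0.008, -0.03, 0],
    [-0.007, -0.028, 0],
    [0, 0, 0],
    [0, 0, 0],
    [0, 0, 0],
    [0, 0, 0],
    [0, 0, 0],
    [0, 0, 0],
    [0, 0, 0]
  ],
  "turn": [
    [0, 0, 0],
    [0, 0, 0],
    [0, 0, 0],
    [0, 0, 0.13],
    [0, 0, 0.13],
    [0, 0, 0.13],
    [0, 0, 0.13],
    [0, 0, 0.13],
    [0, 0, 0.13],
    [0, 0, 0.13]
  ],
  "gripper": [-0.3, -0.3, -0.3, -0.3, -0.3, -0.3, -0.3, -0.3, -0.3, -0.3]
}}

```text
time: 14.9
tool_pos: [0.5706, 0.0523, 0.19]
tool_rot: [3.142, -0.0, -0.914]
contact_force: [0.2, -0.1, -0.1]
opening: 0.0596
```

{"fn": "carry_out", "kwargs": {
  "translation": [
    [0, 0, 0],
    [0, 0, 0],
    [0, 0, 0],
    [0, 0, 0],
    [0, 0, 0],
    [0, 0, 0],
    [0, 0, 0]
  ],
  "turn": [
    [0, 0, 0.13],
    [0, 0, 0.13],
    [0, 0, 0.13],
    [0, 0, 0.13],
    [0, 0, 0.127],
    [0, 0, 0],
    [0, 0, 0]
  ],
  "gripper": [-0.3, -0.3, -0.3, -0.3, -0.3, -0.3, -0.3]
}}

```text
time: 15.6
tool_pos: [0.5706, 0.0523, 0.19]
tool_rot: [-3.142, -0.0, -1.553]
contact_force: [0.6, -0.0, -0.3]
opening: 0.0598
```

```bash
python3 - <<'E'
from fit import *
p=look('wrist',['selector_grip','pointer_aim','lens_blue','lens_yellow']); save(p,'w6.png')
print(to_tool([.5704,.0523,.066]),robot.observe()['qpos'], proj(p,[.5704,.0523,.091]))
E
```

```text
wrist selector_grip 0.81 [319. 188.] [0.57 0.05]
wrist selector_grip 0.39 [313. 168.] [0.587 0.055]
wrist lens_blue 0.84 [355. 135.] [0.613 0.018]
wrist lens_yellow 0.78 [267. 152.] [0.595 0.097]
(array([-0.    ,  0.0002,  0.124 ]), array([0.5706, 0.0523, 0.19  ]), array([ 3.1416e+00, -1.0000e-04, -1.5549e+00])) [-4.22776288e-02  4.40904214e-01  1.41081694e+00 -9.18900022e-05
  1.28987627e+00  1.51263599e+00] [316.27596666 190.89971536]
```

View pics/w6.png

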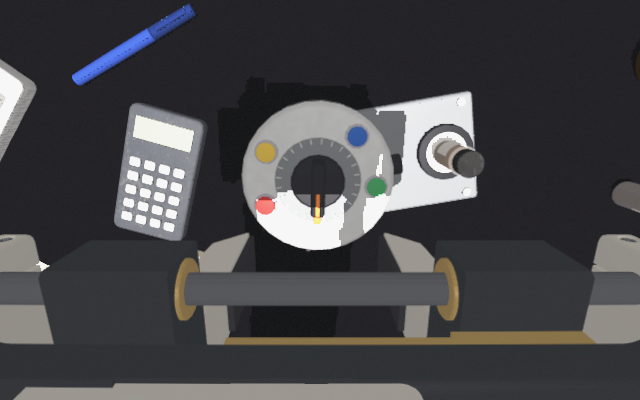

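The bar is vertical in the image at (318,185), aligned with the jaws and centred. The vial at (450,155) is well clear. I'll descend and grip lightly.

{"fn": "carry_out", "kwargs": {
  "translation": [
    [0, 0, 0.03],
    [0, 0, 0.035],
    [0, 0, 0.03],
    [0, 0, 0.02],
    [0, 0, 0.009],
    [0, 0, 0],
    [0, 0, 0]
  ],
  "turn": [
    [0, 0, 0],
    [0, 0, 0],
    [0, 0, 0],
    [0, 0, 0],
    [0, 0, 0],
    [0, 0, 0],
    [0, 0, 0]
  ],
  "gripper": [-0.3, -0.3, -0.3, -0.3, -0.3, -0.3, -0.3]
}}

```text
time: 16.55
tool_pos: [0.5714, 0.0523, 0.067]
tool_rot: [-3.14, -0.0, -1.556]
contact_force: [0.0, 0.4, -0.1]
opening: 0.0594
```

{"fn": "carry_out", "kwargs": {
  "translation": [
    [0, 0, 0],
    [0, 0, 0],
    [0, 0, 0],
    [0, 0, 0],
    [0, 0, 0],
    [0, 0, 0],
    [0, 0, 0],
    [0, 0, 0]
  ],
  "turn": [
    [0, 0, 0],
    [0, 0, 0],
    [0, 0, 0],
    [0, 0, 0],
    [0, 0, 0],
    [0, 0, 0],
    [0, 0, 0],
    [0, 0, 0]
  ],
  "gripper": [1, 1, 1, 1, 1, 1, 1, 1],
  "squeeze": 25
}}

```text
time: 17.35
tool_pos: [0.5706, 0.0512, 0.066]
tool_rot: [3.141, -0.002, -1.556]
contact_force: [-1.2, -5.9, 0.9]
opening: 0.0109
```

{"fn": "carry_out", "kwargs": {
  "translation": [
    [0, 0, 0],
    [0, 0, 0],
    [0, 0, 0],
    [0, 0, 0],
    [0, 0, 0],
    [0, 0, 0],
    [0, 0, 0],
    [0, 0, 0]
  ],
  "turn": [
    [0, 0, -0.06],
    [0, 0, -0.1],
    [0, 0, -0.1],
    [0, 0, -0.1],
    [0, 0, -0.1],
    [0, 0, -0.1],
    [0, 0, -0.1],
    [0, 0, -0.1]
  ],
  "gripper": [1, 1, 1, 1, 1, 1, 1, 1]
}}

```text
time: 18.15
tool_pos: [0.5706, 0.0514, 0.0661]
tool_rot: [3.141, -0.001, -0.792]
contact_force: [-0.6, -5.3, 0.5]
opening: 0.0109
```

{"fn": "carry_out", "kwargs": {
  "translation": [
    [0, 0, 0],
    [0, 0, 0],
    [0, 0, 0],
    [0, 0, 0],
    [0, 0, 0],
    [0, 0, 0],
    [0, 0, 0],
    [0, 0, 0],
    [0, 0, 0],
    [0, 0, 0]
  ],
  "turn": [
    [0, 0, -0.1],
    [0, 0, -0.1],
    [0, 0, -0.1],
    [0, 0, -0.1],
    [0, 0, -0.1],
    [0, 0, -0.1],
    [0, 0, -0.08],
    [0, 0, -0.042],
    [0, 0, 0],
    [0, 0, 0]
  ],
  "gripper": [1, 1, 1, 1, 1, 1, 1, 1, 1, 1]
}}

```text
time: 19.15
tool_pos: [0.5704, 0.0516, 0.066]
tool_rot: [3.14, 0.0, -0.075]
contact_force: [-1.1, -5.8, 1.7]
opening: 0.0109
```

{"fn": "carry_out", "kwargs": {
  "translation": [
    [0, 0, 0],
    [0, 0, 0],
    [0, 0, 0],
    [0, 0, 0],
    [0, 0, 0],
    [0, 0, 0],
    [0, 0, 0]
  ],
  "turn": [
    [0, 0, 0],
    [0, 0, 0],
    [0, 0, 0],
    [0, 0, 0],
    [0, 0, 0],
    [0, 0, 0],
    [0, 0, 0]
  ],
  "gripper": [-0.3, -0.3, -0.3, -0.3, -0.3, -0.3, -0.3]
}}

```text
time: 19.85
tool_pos: [0.5706, 0.0523, 0.066]
tool_rot: [3.142, -0.0, -0.074]
contact_force: [-0.3, -0.4, 0.1]
opening: 0.0586
```

{"fn": "carry_out", "kwargs": {
  "translation": [
    [0, 0, -0.02],
    [0, 0, -0.04],
    [0, 0, -0.04],
    [0, 0.02, -0.024],
    [0, 0.02, 0],
    [0, 0.02, 0],
    [0, 0, 0]
  ],
  "turn": [
    [0, 0, 0],
    [0, 0, 0],
    [0, 0, 0],
    [0, 0, 0],
    [0, 0, 0],
    [0, 0, 0],
    [0, 0, 0]
  ],
  "gripper": [-0.3, -0.3, -0.3, -0.3, -0.3, -0.3, -0.3]
}}

```text
time: 20.55
tool_pos: [0.5661, -0.0095, 0.1902]
tool_rot: [3.141, -0.0, -0.076]
contact_force: [-0.3, 0.1, -0.8]
opening: 0.0597
```

```bash
python3 - <<'E'
from fit import *
Z['vial_black']=.02
p=look('wrist',['selector_grip','pointer_aim','lens_green','stage','vial_black']); save(p,'w7.png')
x,e,P=fit(p,A); print(x,e,P); print(proj(p,[.565,-.002,.056]))
print(pointer(p,[.5704,.0523],.187))
E
```

```text
wrist selector_grip 0.57 [315. 116.] [0.569 0.05 ]
wrist lens_green 0.95 [316. 178.] [ 0.566 -0.007]
wrist stage 0.79 [347. 234.] [ 0.594 -0.077]
wrist vial_black 0.58 [347. 232.] [ 0.594 -0.075]
[0.57008078 0.05130873 0.17777957] 0.0016493336194506256 {'green': array([ 0.564457  , -0.00333097]), 'red': array([0.54718254, 0.10047665]), 'blue': array([0.61248266, 0.01838501]), 'yellow': array([0.59702211, 0.09703886])}
[314.58198842 173.52157494]
(np.int64(110), np.float64(1.2830630772477778), np.float64(0.028100980578686353), np.float64(0.04175306963325932))
```

View pics/w7.png

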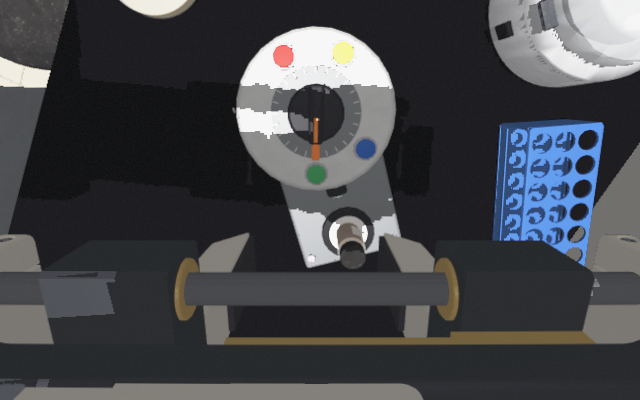

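The orange pointer (tip at (315,152)) points at green (316,174), and the measured reading of 1.283 is about 1.4 mm off at the lens circle. The vial stands upright on the disc at (348,234), and the gripper is clear.

```bash
python3 -c "
from cell import robot
print(robot.observe()['contact_force']); print(robot.hand_in())"
```

```text
[-0.41783735  0.68554134 -0.51694871]
the job is handed in; nothing more can be done
None
```

The black-capped vial now stands upright on the white stage disc, and the selector points at the green lens. I handed the job in at about 20.6 s; the interface gives no verdict.

- **Vial:** I picked it from among the blue look-alikes and released it on the disc. The last wrist picture put its foot at (0.594, -0.075), about 1 mm from the disc centre I had fitted.
- **Selector:** I turned it about 1.48 rad counterclockwise, the shorter way. The pointer then read about 1.28 rad against the 1.309 rad target, roughly 1.4 mm from the green lens centre, where 8 mm is allowed.
- **Robot:** The gripper is open and was raised clear at the end, with no contact force beyond noise.
- **Other objects:** I saw no sign of contact with the white-capped vials, bottle or dish, but I did not re-measure their positions at the end.
- **Disagreements:** The scene and side network points for the stage and lenses scattered by about 1–2 cm. A four-lens fit to the side picture failed because it found only one lens. I relied on the wrist-camera fits, which held to about 1.6 mm. The two I made gave yaws about 0.01 rad apart, which is negligible here.

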